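Touch-test the glued rubber feet

ROBOT

A 6-joint arm with a two-finger parallel gripper is mounted at the origin on a cart in front of the work surface, level with it; the furniture and walls round the work are solid. World frame = base frame: x ahead of the robot, y to its left, z up, the work surface at z = 0. Lengths are in m, angles in rad, forces in N, time in s.
With the tool pointing down it reaches from about 0.25 to 0.775 m from the base axis. Payload 4 kg.
Tool frame: the origin (TCP) lies between the finger pads; the fingertips stand 11 mm ahead of it and the grasp point (between the pads) lies 8 mm behind it; z points along the fingers, y is the line along which they close (so a half turn about z gives the same grasp; the last joint's range is limited). The gripper opens to 85 mm and grips with 20 to 120 N. Pads are 22 mm wide; open, the fingers measure 114 mm over their backs; the gripper's body (76 mm by 85 mm) begins 54 mm behind the grasp point. The pads swing forward as they close: fully open they stand 13 mm farther back than shut.
Start: joints at [-1.281, 0.087, 1.371, -0, 1.684, -0.103], TCP at [0.211, -0.508, 0.203] pointing down, gripper open.
Joint ranges: [-3.1, 3.1], [-0.76, 2.03], [0.27, 2.55], [-1.08, 4.22], [0.17, 2.65], [-2.57, 2.57]. Speed limits (rad/s): [2.79, 2.79, 3.14, 3.14, 3.14, 3.14].

INTERFACE

Orientations are given as a 3x3 rotation matrix whose columns are the frame's x, y, z axes.
In Python, from plant import get_state, grab_frame, job_done gives the robot as it stands.
- The arm moves only by the shell command python3 -m inch 'ROWS' [FORCE]. ROWS is JSON, one flat list of numbers, 7 for each row, row after row: the turn, a rotation vector about the tool's x, y, z normalised to -1 to 1, where 1 is 90 degrees, then the shift along the tool's x, y, z normalised to -1 to 1, where 1 is 0.5 m, then the finger opening in mm, from 0 to 85.4. A call has 1 to 5 rows; each row shifts and turns the commanded pose from where the row before left it, along the tool's axes as they then stand; what a row does not reach is not made up. A row lasts 1/12 s, in which the tool goes at most 41.7 mm and 7.16 degrees, less where a joint would pass 70% of its speed; a pose out of reach is approached as far as the arm can. A call with a number of a shift or a turn outside -1 to 1 is refused whole. A call with a gripper value outside its range is refused whole. The fingers move at their own pace and stop on an object; FORCE is the grip in N (left out, the last holds). Time passes only in rows, so rows that do not move let the fingers close. It gives the time, the measured TCP pose, the force, the opening and the grip force at its end, in the units of the state.
- get_state(): the state, without advancing time (a new reading comes with each control period).
- grab_frame(name): name is "scene" or "top" or "wrist"; returns a dict with "color" (384x512x3 uint8, red, green, blue), "mtx" (3x3 intrinsics, pixels), "T" (4x4, takes a point from camera to world coordinates); the wrist camera has in their place "T_tool_cam" (4x4, takes a point from camera to tool coordinates, whose origin is the TCP and whose axes are the flange's). Camera axes: x right, y down, z forward; pixel columns grow to the right and rows downward; lengths in m; the calibration is good to about 2 mm. A picture is of the moment at which its call begins: read the wrist's pose just before it. There is no depth.
- job_done(): hands the job in; it is judged then, once.
The state is a dict: "time_s": time; "joint_positions": joint angles; "qd": joint speeds; "effort": joint torques, N m; "position": TCP position; "tcp_rot": TCP orientation; "contact_force": force on the tool from outside, world axes, zero at the start; "ft_torque": the same for the moment, N m; "gripper_width": finger opening in m; "grasp_force": force on a finger pad.
Only numpy, scipy, OpenCV 4.12 (cv2) and the standard library are available. Lean on these libraries where they do the work, as an engineer would, in place of code of your own. Each camera call takes 0.05 s, during which the arm holds its last target. There are 200 camera calls.

TASK

A rubber foot has been glued on top of each of three wooden blocks: touch-test the two that should be dry. With the fingertips, lightly touch the top of the foot on the long block and rest there for a moment, then do the same to the foot on the short low block, and finish with the hand raised at least 5 cm above the blocks. The tall block's foot is freshly glued: do not touch that block at all, do not lift or shift any block, and leave everything else as it stands.

Things in the scene. Friction and masses are not known exactly. Their poses are not given: they have to be found in the camera images.
- long_block_foot_top (a point): The long block: loose pale wooden off-cut, 52 x 121 x 35 mm, the longest of the three footed blocks, 100 g, with a round dark rubber foot (14 mm tall, 23 mm across its flat top) glued on its upper face 36 mm from the middle towards one end. It is springy (about 1.2 N per mm). This point is the centre of the foot's flat top, 49 mm above the bench when not pressed; z points up, y along the block from its middle towards the end with the foot
- short_block_foot_top (a point): The short low block: loose pale wooden off-cut, 30 x 62 x 23 mm, the lowest of the three footed blocks, 50 g, with a round dark rubber foot (14 mm tall, 23 mm across its flat top) glued on its upper face in the middle. It is springy (about 1.2 N per mm). This point is the centre of the foot's flat top, 37 mm above the bench when not pressed; z points up
- tall_block_foot_top (a point): The tall block: loose pale wooden cube-like block with a chamfer, 53 x 57 x 51 mm, the tallest of the three footed blocks, with a round dark rubber foot (14 mm tall, 23 mm across its flat top) glued on its upper face in the middle. It is springy (about 1.2 N per mm); its glue is fresh and it must not be touched anywhere. This point is the centre of the foot's flat top, 65 mm above the bench when not pressed; z points up
- spool: Bystander, loose: brown spool of waxed thread, 42 mm across, 45 mm tall; origin at the centre of its underside
- tub: Bystander, loose: small pale tub with a lid, 72 mm across, 42 mm tall; origin at the centre of its underside
- stone: Bystander, loose: grey whetstone, 53 x 63 x 9 mm, lying flat; origin at the centre of its underside
- bottle: Bystander, loose: white glue bottle with a red cap, 57 mm across, 146 mm tall, standing; origin at the centre of its underside
- sander: Bystander, loose: brown cork sanding block, 71 x 100 x 25 mm; origin at the centre of its underside
- flat_brush: Bystander, loose: flat glue brush lying down, 106 x 179 x 15 mm; origin at the centre of its underside
- tape: Bystander, loose: roll of masking tape lying flat, 91 mm across, 25 mm tall; origin at the centre of its underside
- tool_ends (a point): Obstacle, fixed: foremost end of the bundle of wooden-handled tools that sticks out of the cubby at the back. The bundle spreads from here away from the robot, y 0.07 to 0.40, up to 0.20 m above the bench; keep the gripper and wrist clear of it
- long_block: the long block itself; origin at the centre of its underside, on the bench
- long_block_foot: the rubber foot on the long block; origin at the centre of its base, which sinks as it is pressed. 14 mm tall, 26 mm across at the base, 23 mm across the flat top; springy: it gives about 1 mm for each 1.2 N, 7 mm at most, then feels hard
- short_block: the short block itself; origin at the centre of its underside, on the bench
- short_block_foot: the rubber foot on the short block; origin at the centre of its base, which sinks as it is pressed. 14 mm tall, 26 mm across at the base, 23 mm across the flat top; springy: it gives about 1 mm for each 1.2 N, 7 mm at most, then feels hard
- tall_block: the tall block itself; origin at the centre of its underside, on the bench
- tall_block_foot: the rubber foot on the tall block; origin at the centre of its base, which sinks as it is pressed. 14 mm tall, 26 mm across at the base, 23 mm across the flat top; springy: it gives about 1 mm for each 1.2 N, 7 mm at most, then feels hard
Things that resemble listed ones, but are neither listed nor needed, are in the scene too. Of the things like the long_block, leave any that is pink; of the rest the larger one is meant. Leave any purple look-alike of the short_block alone.

How it is judged:
By the outcome, as a careful person would: the job done as asked, in the order asked, and still so for the second after the job is handed in, with the robot touching nothing.
It also fails if it takes over 54 s, if anything falls off the work surface, if the arm or the gripper's body presses on something with over 40 N, if the wrist force passes 120 N, or if a joint passes its speed limit or range.

## Working session

There is one attempt and no reset: what is moved stays moved. The work goes in short steps, Python scripts to look and compute and a shell command to move; the robot and the scene stay as the last step left them, time stands still between calls to the robot, and variables do not carry over. Pictures are saved under pics/ and viewed, at most 10 in all, crops included, and the job is handed in when it is done.

```bash
mkdir -p pics
python3 - <<'E'
from plant import *
import cv2,numpy as np
s=get_state(); print(s['position'],np.round(s['tcp_rot'],3).tolist(),s['gripper_width'],s['time_s'])
for n in("scene","top"):
    f=grab_frame(n); cv2.imwrite(f"pics/{n}0.png",cv2.resize(f["color"][:,:,::-1],(800,600),interpolation=cv2.INTER_CUBIC))
    print(n,np.round(f["mtx"],2).tolist(),np.round(f["T"],4).tolist())
E
```

```text
[ 0.21035452 -0.50756457  0.20201103] [[0.924, 0.383, -0.001], [0.383, -0.924, 0.002], [0.0, -0.002, -1.0]] 0.08502189564067625 0.0
scene [[418.3, 0.0, 257.49], [0.0, 418.3, 193.13], [0.0, 0.0, 1.0]] [[-0.4831, -0.6417, 0.5957, -0.3275], [-0.8756, 0.355, -0.3276, 0.6332], [-0.0012, -0.6798, -0.7334, 1.2263], [0.0, 0.0, 0.0, 1.0]]
top [[360.31, 0.0, 257.25], [0.0, 360.31, 194.53], [0.0, 0.0, 1.0]] [[-0.0153, -0.9836, 0.1797, 0.3175], [-0.9999, 0.0153, -0.0013, 0.1711], [-0.0015, -0.1797, -0.9837, 1.3873], [0.0, 0.0, 0.0, 1.0]]
```

View pics/top0.png

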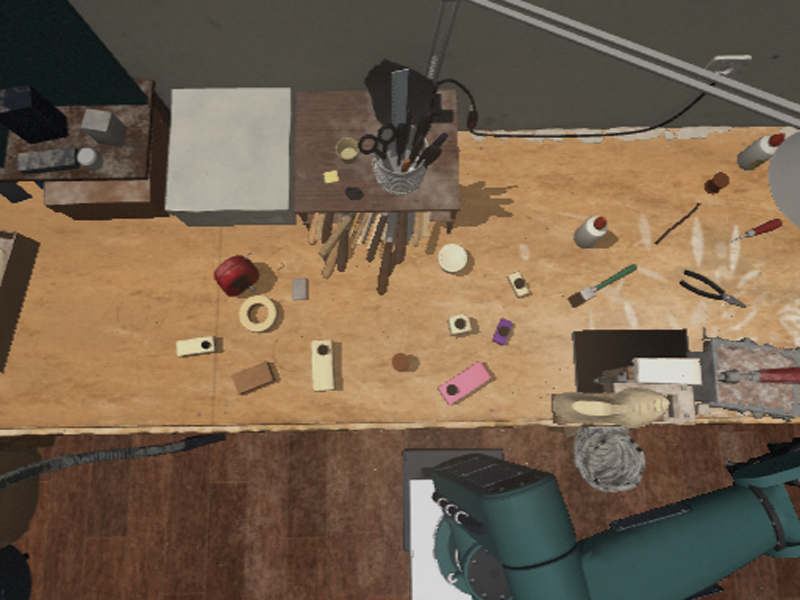

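View pics/scene0.png

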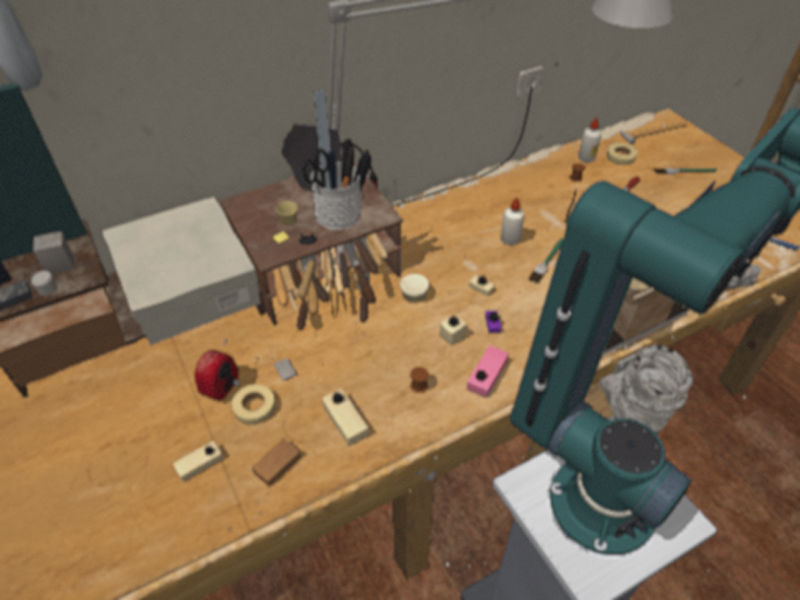

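Top picture (800x600), long-block candidates: pale large (322,365) with its foot at (322,350), pale smaller (196,346), and pink (465,383, leave alone). Short-block candidates: pale (518,284) and purple (503,331, leave alone). The tall block is at (459,324). I choose the pale one at (322,365) and the pale one at (518,284). Next I measure them and check in a crop.

```bash
cat > h.py <<'E'
from plant import *
import cv2,numpy as np
def ray(f,u,v,z):
    d=f["T"][:3,:3]@np.linalg.solve(f["mtx"],[u,v,1]); c=f["T"][:3,3]; return c+d*(z-c[2])/d[2]
def proj(f,P):
    q=(np.atleast_2d(P)-f["T"][:3,3])@f["T"][:3,:3]; q=q@f["mtx"].T; return q[:,:2]/q[:,2:]
def blob(f,u,v,r=9,th=75):   # centroid of dark pixels near u,v (native px)
    g=f["color"].max(2).astype(float); v0,u0=int(v)-r,int(u)-r
    m=(g[v0:v0+2*r+1,u0:u0+2*r+1]<th).astype(np.uint8)
    n,l,s,c=cv2.connectedComponentsWithStats(m)
    k=min(range(1,n),key=lambda i:np.hypot(*(c[i]-r))-s[i,4]*.05); return c[k]+[u0,v0],s[k,4]
def circ(P,d,dz=0): 
    t=np.linspace(0,2*np.pi,40); return np.c_[P[0]+d/2*np.cos(t),P[1]+d/2*np.sin(t),P[2]+dz+0*t]
E
python3 - <<'E'
from h import *
px={'top':dict(long=(322,350),short=(519,283),tall=(460,324)),'scene':dict(long=(338,398),short=(482,281),tall=(454,321))}
z=dict(long=.049,short=.037,tall=.065); rows=[]
for n in px:
    f=grab_frame(n); out=[]
    for k,(u,v) in px[n].items():
        b,a=blob(f,u*.64,v*.64)
        P=ray(f,*b,z[k]-.006); P[2]=z[k]
        print(n,k,b.round(1),a,P.round(4))
        big=6;o=(b-20).astype(int);c=f["color"][o[1]:o[1]+42,o[0]:o[0]+42,::-1]
        c=cv2.resize(c,None,fx=big,fy=big,interpolation=cv2.INTER_CUBIC)
        q=((proj(f,circ(P,.023))-o+.5)*big).astype(np.int32); cv2.polylines(c,[q],True,(0,255,0)); out.append(c)
    rows.append(np.hstack(out))
cv2.imwrite("pics/crop.png",np.vstack(rows))
E
```

```text
top long [206.  223.5] 26 [0.456  0.3626 0.049 ]
top short [331.8 181. ] 23 [ 0.6138 -0.1187  0.037 ]
top tall [293.7 206.9] 19 [0.5113 0.0342 0.065 ]
scene long [215.9 254.3] 21 [0.4538 0.3653 0.049 ]
scene short [308.4 179.2] 12 [ 0.6109 -0.1166  0.037 ]
scene tall [289.8 205.1] 18 [0.5099 0.0361 0.065 ]
```

View pics/crop.png

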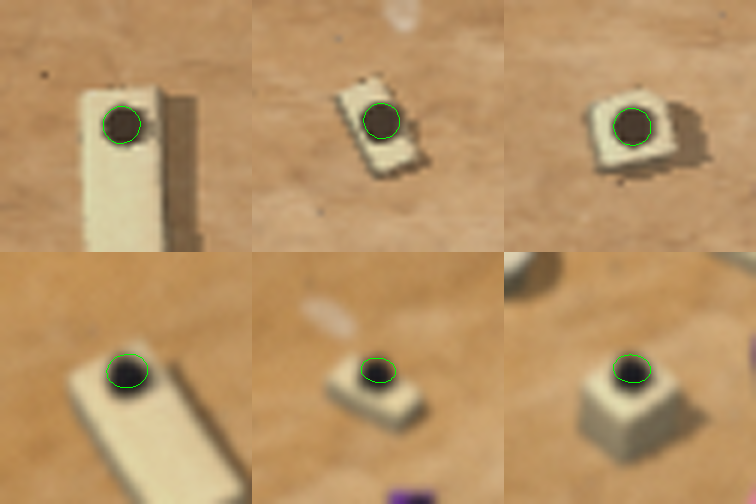

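The crop shows the green predicted top circles sitting on the dark feet in both views. The block choices hold: long foot at about (0.455, 0.364), short foot at about (0.612, -0.118), tall foot at about (0.511, 0.035). Now I raise the arm, close the fingers and travel.

```bash
python3 -m inch '[0,0,0,0,0,-0.08,0, 0,0,0,0,0,-0.08,0, 0,0,0,0.044,-0.056,0,0, 0,0,0,0.044,-0.056,0,0, 0,0,0,0.044,-0.056,0,0]'
python3 -m inch '[0,0,0,0.044,-0.056,0,0, 0,0,0,0.044,-0.056,0,0, 0,0,0,0.044,-0.056,0,0, 0,0,0,0.044,-0.056,0,0, 0,0,0,0.044,-0.056,0,0]'
python3 -m inch '[0,0,0,0.044,-0.056,0,0, 0,0,0,0.044,-0.056,0,0, 0,0,0,0.044,-0.056,0,0, 0,0,0,0.044,-0.056,0,0, 0,0,0,0.044,-0.056,0,0]'
python3 -c "
from h import *
T=grab_frame('top')
for z in(.05,.1,.15,.2): print(z,ray(T,383*.64,291*.64,z).round(3))"
```

```text
time_s: 0.62
position: [0.2395, -0.4048, 0.2839]
tcp_rot: [[0.924, 0.381, 0.001], [0.381, -0.924, -0.001], [0.0, 0.001, -1.0]]
contact_force: [1.3, 0.2, -0.5]
gripper_width: 0.0255
grasp_force: 0.0
time_s: 1.03
position: [0.2873, -0.2321, 0.283]
tcp_rot: [[0.924, 0.382, 0.0], [0.382, -0.924, -0.0], [0.0, 0.0, -1.0]]
contact_force: [0.9, -0.2, 0.3]
gripper_width: -0.0002
grasp_force: 0.0
time_s: 1.45
position: [0.3358, -0.0612, 0.2849]
tcp_rot: [[0.924, 0.382, 0.004], [0.382, -0.924, -0.002], [0.003, 0.003, -1.0]]
contact_force: [1.2, -0.0, -0.1]
gripper_width: -0.0
grasp_force: 0.0
0.05 [0.594 0.215 0.05 ]
0.1 [0.584 0.213 0.1  ]
0.15 [0.574 0.212 0.15 ]
0.2 [0.563 0.21  0.2  ]
```

```bash
python3 -m inch '[0,0,0,0.044,-0.056,0,0, 0,0,0,0.044,-0.056,0,0, 0,0,0,0.044,-0.056,0,0, 0,0,0,0.044,-0.056,0,0, 0,0,0,0.044,-0.056,0,0]' >/dev/null
python3 -m inch '[0,0,0,0.044,-0.056,0,0, 0,0,0,0.044,-0.056,0,0, 0,0,0,0.044,-0.056,0,0, 0,0,0,0.044,-0.056,0,0, 0,0,0,0.044,-0.056,0,0]'
python3 -m inch '[0,0,0,0,0,0.06,0, 0,0,0,0,0,0.06,0, 0,0,0,0,0,0.06,0, 0,0,0,0,0,0,0, 0,0,0,0,0,0,0]'
cat > go.py <<'E'
import sys
from h import *
s=get_state(); R=np.array(s['tcp_rot']); d=np.array([float(a) for a in sys.argv[1:4]])-s['position']
print('shift (units)',(R.T@d/.5).round(4),'mm',(d*1000).round(1),'F',np.round(s['contact_force'],2),s['time_s'])
E
python3 go.py .455 .364 .12
```

```text
time_s: 2.33
position: [0.4316, 0.2821, 0.2828]
tcp_rot: [[0.924, 0.383, -0.0], [0.383, -0.924, -0.001], [-0.001, 0.0, -1.0]]
contact_force: [0.9, -0.2, -0.4]
gripper_width: -0.0001
grasp_force: 0.0
time_s: 2.75
position: [0.4303, 0.2797, 0.1911]
tcp_rot: [[0.924, 0.383, -0.005], [0.383, -0.924, -0.003], [-0.005, 0.001, -1.0]]
contact_force: [0.2, -0.8, 0.6]
gripper_width: -0.0002
grasp_force: 0.0
shift (units) [ 0.111  -0.1369  0.1415] mm [ 24.7  84.3 -71.1] F [ 0.18 -0.85  0.59] 2.75
```

```bash
python3 -m inch '[0,0,0,0.037,-0.0456,0,0, 0,0,0,0.037,-0.0456,0,0, 0,0,0,0.037,-0.0456,0,0, 0,0,0,0,0,0.07,0, 0,0,0,0,0,0.05,0]' >/dev/null
python3 -m inch '[0,0,0,0,0,0,0, 0,0,0,0,0,0,0]'
python3 go.py .455 .364 .09
python3 - <<'E'
from h import *
s=get_state(); f=grab_frame("wrist"); Tt=np.eye(4);Tt[:3,:3]=s['tcp_rot'];Tt[:3,3]=s['position']
f["T"]=Tt@f["T_tool_cam"]
c=f["color"][:,:,::-1].copy()
for P in([.455,.364,.049],): 
    cv2.polylines(c,[proj(f,circ(P,.023)).astype(np.int32)],True,(0,255,0))
print(proj(f,[.455,.364,.049]),proj(f,s['position']+s['tcp_rot']@np.array([0,0,.011])))
cv2.imwrite("pics/w1.png",c)
E
```

```text
time_s: 3.33
position: [0.457, 0.3649, 0.1343]
tcp_rot: [[0.924, 0.382, 0.0], [0.382, -0.924, 0.0], [0.0, 0.0, -1.0]]
contact_force: [-0.5, -0.4, 1.3]
gripper_width: -0.0001
grasp_force: 0.0
shift (units) [-0.0044  0.0001  0.0886] mm [ -2.   -0.9 -44.3] F [-0.55 -0.4   1.27] 3.3333
[[251.25336434 190.70706512]] [[251.09463301 218.58583011]]
```

View pics/w1.png

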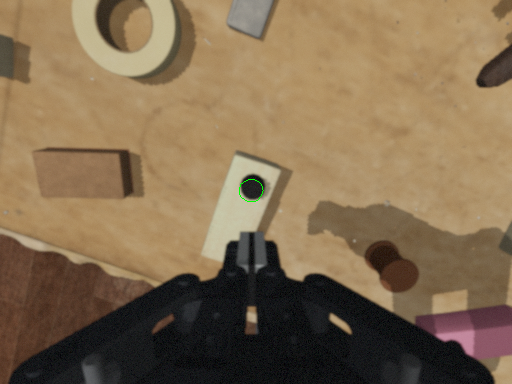

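The wrist picture shows the foot at about (252,188), with the predicted circle at (251,191). The hand is centred on it within 2-3 mm, so I descend.

```bash
python3 -m inch '[0,0,0,-0.002,0,0.04,0, 0,0,0,0,0,0.04,0, 0,0,0,0,0,0.04,0, 0,0,0,0,0,0.012,0, 0,0,0,0,0,0,0]' >/dev/null
for i in 1 2 3; do python3 -m inch '[0,0,0,0,0,0,0, 0,0,0,0,0,0,0]' | grep -E 'time|pos|contact'; done
```

```text
time_s: 3.97
position: [0.4573, 0.3655, 0.0702]
contact_force: [-0.4, -0.2, 0.2]
time_s: 4.13
position: [0.4565, 0.3651, 0.0689]
contact_force: [0.5, -0.0, -0.3]
time_s: 4.3
position: [0.4559, 0.3647, 0.0677]
contact_force: [-0.1, -0.1, 0.1]
```

```bash
python3 -m inch '[0,0,0,0,0,0.006,0, 0,0,0,0,0,0.006,0, 0,0,0,0,0,0,0]' | grep -E 'time|pos|contact'
for i in 1 2; do python3 -m inch '[0,0,0,0,0,0,0, 0,0,0,0,0,0,0]' | grep -E 'pos|contact'; done
python3 -m inch '[0,0,0,0,0,0.002,0, 0,0,0,0,0,0,0, 0,0,0,0,0,0,0]' | grep -E 'time|pos|contact'
python3 -m inch '[0,0,0,0,0,0,0]' | grep -E 'time|pos|contact'
```

```text
time_s: 4.55
position: [0.455, 0.3642, 0.06]
contact_force: [0.5, 0.1, 0.5]
position: [0.4555, 0.3645, 0.0609]
contact_force: [0.1, -0.4, 0.0]
position: [0.4557, 0.3646, 0.0613]
contact_force: [-0.2, -0.5, -0.5]
time_s: 5.13
position: [0.4556, 0.3645, 0.0601]
contact_force: [0.1, -0.2, -0.0]
time_s: 5.22
position: [0.4556, 0.3645, 0.0602]
contact_force: [-0.5, 0.4, -0.8]
```

```bash
python3 -m inch '[0,0,0,0,0,0.002,0, 0,0,0,0,0,0,0, 0,0,0,0,0,0,0]' | grep -E 'time|pos|contact'
python3 -m inch '[0,0,0,0,0,0,0]' | grep -E 'contact'
python3 -m inch '[0,0,0,0,0,0.002,0, 0,0,0,0,0,0,0, 0,0,0,0,0,0,0]' | grep -E 'time|pos|contact'
python3 -m inch '[0,0,0,0,0,0,0]' | grep -E 'contact'
```

```text
time_s: 5.47
position: [0.4556, 0.3645, 0.0591]
contact_force: [-0.7, -0.9, -0.5]
contact_force: [-0.6, -0.5, 0.6]
time_s: 5.8
position: [0.4556, 0.3645, 0.0581]
contact_force: [-0.3, 1.1, -0.3]
contact_force: [-0.8, 0.3, 0.5]
```

```bash
python3 -m inch '[0,0,0,0,0,0.002,0, 0,0,0,0,0,0,0, 0,0,0,0,0,0,0]' | grep -E 'time|pos|contact'
for i in 1 2 3; do python3 -m inch '[0,0,0,0,0,0,0]' | grep -E 'contact'; done
```

```text
time_s: 6.13
position: [0.4556, 0.3645, 0.0571]
contact_force: [-0.5, 0.1, -0.2]
contact_force: [0.5, 0.7, -0.2]
contact_force: [0.2, 0.2, -0.0]
contact_force: [-0.2, 0.1, 0.3]
```

```bash
python3 -m inch '[0,0,0,0,0,0.002,0, 0,0,0,0,0,0,0, 0,0,0,0,0,0,0]' | grep -E 'time|pos|contact'
for i in 1 2 3; do python3 -m inch '[0,0,0,0,0,0,0]' | grep -E 'contact'; done
```

```text
time_s: 6.63
position: [0.4556, 0.3645, 0.0561]
contact_force: [-0.4, -0.5, 0.1]
contact_force: [0.2, -0.8, -0.4]
contact_force: [0.2, 0.3, -0.7]
contact_force: [0.1, -0.1, -0.0]
```

Still no contact 4 mm below where I expected it, so I look again.

Run:
```python
from h import *
s=get_state(); w=grab_frame("wrist")["color"]; sc=grab_frame("scene")["color"]; t=grab_frame("top")["color"]
r=lambda a,x,y,n:cv2.resize(a[y:y+n,x:x+n],(390,390),interpolation=cv2.INTER_CUBIC)
cv2.imwrite("pics/w2.png",np.hstack([r(w,170,110,160),r(sc,186,220,70)])[:,:,::-1])
```

```text
(no output)
```

View pics/w2.png

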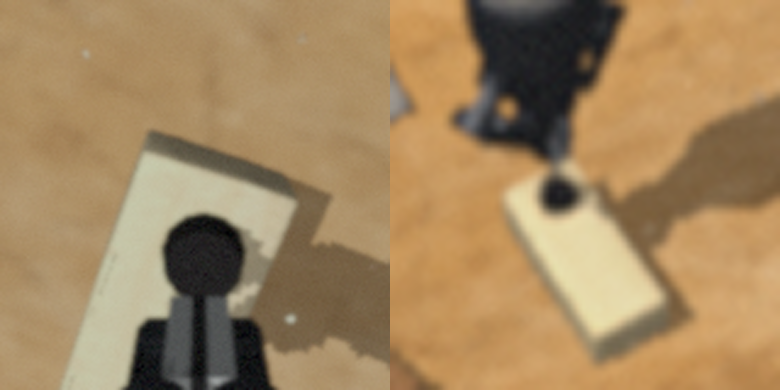

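Run:
```python
from h import *
s=get_state(); R=np.array(s['tcp_rot']);p=np.array(s['position']);f=grab_frame("wrist"); Tt=np.eye(4);Tt[:3,:3]=R;Tt[:3,3]=p
print(f["T_tool_cam"].round(3).tolist(),f["mtx"].round(1).tolist())
f["T"]=Tt@f["T_tool_cam"]; sc=grab_frame("scene")
for x in(-.011,0,.011):
  for z in(-.01,0,.011): P=p+R@[x,0,z]; print(x,z,proj(f,P).round(1),proj(sc,P).round(1))
for h in(.049,.035):
  a=ray(f,253.3,213.8,h); print('foot wrist',a.round(4))
print(proj(sc,circ([.455,.364,.049],.023))[::10].round(1))
print(proj(f,circ([.455,.364,.049],.023))[::10].round(1))
```

```text
[[0.0, -0.953, -0.303, 0.078], [1.0, 0.001, -0.001, 0.0], [0.001, -0.303, 0.953, -0.171], [0.0, 0.0, 0.0, 1.0]] [[276.1, 0.0, 251.2], [0.0, 276.1, 192.5], [0.0, 0.0, 1.0]]
-0.011 -0.01 [[251.  246.7]] [[217.7 251.6]]
-0.011 0 [[251.1 239.6]] [[218.  253.3]]
-0.011 0.011 [[251.1 232.6]] [[218.2 255.2]]
0 -0.01 [[251.  231.4]] [[215.3 249.9]]
0 0 [[251.1 225. ]] [[215.5 251.6]]
0 0.011 [[251.1 218.6]] [[215.8 253.5]]
0.011 -0.01 [[251.  215.5]] [[212.9 248.2]]
0.011 0 [[251.1 209.8]] [[213.1 249.9]]
0.011 0.011 [[251.1 204.1]] [[213.4 251.8]]
foot wrist [0.4611 0.3651 0.049 ]
foot wrist [0.4559 0.3629 0.035 ]
[[214.5 250.5]
 [212.9 254.4]
 [217.6 255.3]
 [218.8 251.3]]
[[257.8 207.6]
 [236.  216.5]
 [246.5 235.9]
 [267.2 225.8]]
```

The wrist view has the foot centred under the hand, with its top near (253,220). In both views the shut fingertips end about 2 cm higher than the stated 11 mm. So there is still a gap, and I continue down in small steps, watching the force.

```bash
python3 -m inch '[0,0,0,0,0,0.002,0, 0,0,0,0,0,0.002,0, 0,0,0,0,0,0.002,0, 0,0,0,0,0,0,0]' | grep -E 'time|pos|contact'
python3 -m inch '[0,0,0,0,0,0,0]' | grep contact
```

```text
time_s: 7.47
position: [0.4555, 0.3644, 0.0528]
contact_force: [0.3, 0.5, -0.1]
contact_force: [0.4, -0.5, -0.7]
```

```bash
python3 -m inch '[0,0,0,0,0,0.002,0, 0,0,0,0,0,0.002,0, 0,0,0,0,0,0.002,0, 0,0,0,0,0,0,0]' | grep -E 'time|pos|contact'
python3 -m inch '[0,0,0,0,0,0,0]' | grep contact
```

```text
time_s: 7.88
position: [0.4555, 0.3644, 0.0498]
contact_force: [-0.4, -0.6, 0.1]
contact_force: [-0.4, 0.3, 0.2]
```

Run:
```python
from h import *
w=grab_frame("wrist")["color"]; sc=grab_frame("scene")["color"]; t=grab_frame("top")["color"]
r=lambda a,x,y,n:cv2.resize(a[y:y+n,x:x+n],(390,390),interpolation=cv2.INTER_CUBIC)
cv2.imwrite("pics/w3.png",np.hstack([r(w,205,180,100),r(sc,196,230,40)])[:,:,::-1])
s=get_state();print(s['position'],s['joint_positions'])
```

```text
[0.45568917 0.36456872 0.05020678] [ 5.77670431e-01  2.38386142e-01  1.50659798e+00 -7.83314911e-05
  1.39655198e+00  1.75569250e+00]
```

View pics/w3.png

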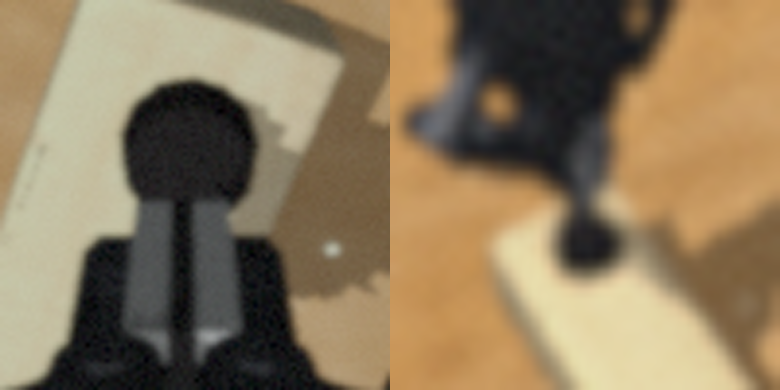

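The wrist view still has the tips ending at row 231, covering the near part of the foot. In the scene view the tips end just above the foot, so a gap of roughly 1 cm remains. I continue.

```bash
python3 -m inch '[0,0,0,0,0,0.002,0, 0,0,0,0,0,0.002,0, 0,0,0,0,0,0.002,0, 0,0,0,0,0,0,0]' | grep -E 'time|pos|contact'
python3 -m inch '[0,0,0,0,0,0,0]' | grep contact
```

```text
time_s: 8.45
position: [0.4555, 0.3644, 0.0468]
contact_force: [-0.1, -0.2, -0.0]
contact_force: [-0.1, -0.3, 1.7]
```

```bash
python3 -m inch '[0,0,0,0,0,0.002,0, 0,0,0,0,0,0.002,0, 0,0,0,0,0,0,0]' | grep -E 'time|pos|contact'
python3 -m inch '[0,0,0,0,0,0,0]' | grep contact
```

```text
time_s: 8.78
position: [0.4555, 0.3645, 0.0449]
contact_force: [-0.5, -0.2, -0.2]
contact_force: [1.0, -0.6, -0.3]
```

```bash
python3 -m inch '[0,0,0,0,0,0.002,0, 0,0,0,0,0,0.002,0, 0,0,0,0,0,0,0]' | grep -E 'time|pos|contact'
python3 -m inch '[0,0,0,0,0,0,0]' | grep contact
```

```text
time_s: 9.12
position: [0.4555, 0.3644, 0.0429]
contact_force: [-0.1, 0.4, 0.1]
contact_force: [0.1, 0.6, 0.9]
```

```bash
python3 -m inch '[0,0,0,0,0,0.002,0, 0,0,0,0,0,0.002,0, 0,0,0,0,0,0,0]' | grep -E 'time|pos|contact'
python3 -m inch '[0,0,0,0,0,0,0]' | grep contact
python3 -m inch '[0,0,0,0,0,0,0]' | grep contact
```

```text
time_s: 9.45
position: [0.4555, 0.3645, 0.0409]
contact_force: [0.3, 1.0, 0.4]
contact_force: [0.6, 0.4, 0.3]
contact_force: [0.0, -0.1, 0.2]
```

```bash
python3 -m inch '[0,0,0,0,0,0.002,0, 0,0,0,0,0,0.002,0, 0,0,0,0,0,0,0]' | grep -E 'time|pos|contact'
python3 -m inch '[0,0,0,0,0,0,0]' | grep contact
python3 -m inch '[0,0,0,0,0,0,0]' | grep contact
```

```text
time_s: 9.87
position: [0.4555, 0.3644, 0.0389]
contact_force: [-0.0, 0.6, 0.8]
contact_force: [0.4, -0.4, -0.2]
contact_force: [-0.0, 0.0, -0.4]
```

Run:
```python
from h import *
s=get_state();f=grab_frame("wrist");w=f["color"]; sc=grab_frame("scene")["color"]; t=grab_frame("top")["color"]
r=lambda a,x,y,n:cv2.resize(a[y:y+n,x:x+n],(390,390),interpolation=cv2.INTER_CUBIC)
w=np.clip(w.astype(float)*1.8,0,255).astype(np.uint8);sc2=np.clip(sc.astype(float)*1.8,0,255).astype(np.uint8)
cv2.imwrite("pics/w4.png",np.hstack([r(w,205,180,100),r(sc2,196,230,40)])[:,:,::-1])
Tt=np.eye(4);Tt[:3,:3]=s['tcp_rot'];Tt[:3,3]=s['position'];f["T"]=Tt@f["T_tool_cam"]
print((proj(f,circ([.455,.364,.049],.023))[::10]).round(1), proj(f,[.455,.364,.049]))
```

```text
[[258.4 217.2]
 [234.6 226.8]
 [246.1 247.6]
 [268.6 236.8]] [[251.45281536 232.45948499]]
```

View pics/w4.png

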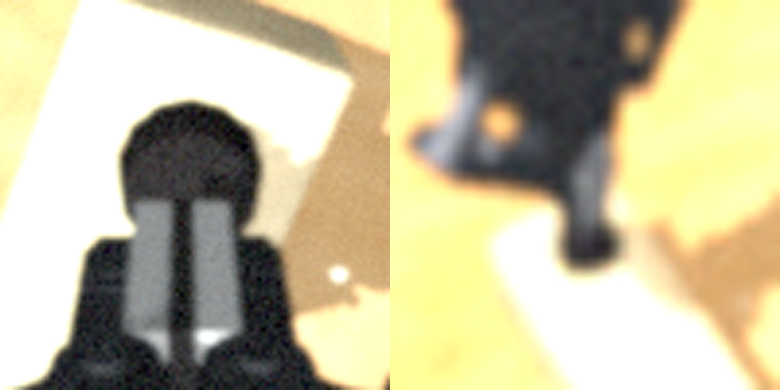

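The brightened wrist view shows the foot's top disc, with its upper rim at row 216 and its centre near 232, and the tips ending at row 231. In the scene view the tips end a little above the disc, so I continue in 2 mm steps.

```bash
python3 -m inch '[0,0,0,0,0,0.002,0, 0,0,0,0,0,0.002,0, 0,0,0,0,0,0,0]' | grep -E 'time|pos|contact'
python3 -m inch '[0,0,0,0,0,0,0]' | grep contact
python3 -m inch '[0,0,0,0,0,0,0]' | grep contact
```

```text
time_s: 10.43
position: [0.4555, 0.3644, 0.0368]
contact_force: [-0.1, 0.4, 0.3]
contact_force: [-0.8, 0.6, -0.6]
contact_force: [-0.9, 0.5, -0.4]
```

```bash
python3 -m inch '[0,0,0,0,0,0.002,0, 0,0,0,0,0,0.002,0, 0,0,0,0,0,0,0]' | grep -E 'time|pos|contact'
python3 -m inch '[0,0,0,0,0,0,0]' | grep contact
python3 -m inch '[0,0,0,0,0,0,0]' | grep contact
```

```text
time_s: 10.85
position: [0.4555, 0.3644, 0.0349]
contact_force: [-0.4, -0.3, 0.1]
contact_force: [-0.6, 0.6, 0.9]
contact_force: [-0.3, -0.1, 0.3]
```

```bash
python3 -m inch '[0,0,0,0,0,0.002,0, 0,0,0,0,0,0.002,0, 0,0,0,0,0,0,0]' | grep -E 'time|pos|contact'
python3 -m inch '[0,0,0,0,0,0,0]' | grep contact
python3 -m inch '[0,0,0,0,0,0,0]' | grep contact
```

```text
time_s: 11.27
position: [0.4555, 0.3644, 0.0329]
contact_force: [-0.1, 0.3, -0.3]
contact_force: [0.6, 0.7, 0.6]
contact_force: [0.5, -0.0, 0.5]
```

```bash
python3 -m inch '[0,0,0,0,0,0.002,0, 0,0,0,0,0,0.002,0, 0,0,0,0,0,0,0]' | grep -E 'time|pos|contact'
python3 -m inch '[0,0,0,0,0,0,0]' | grep contact
python3 -m inch '[0,0,0,0,0,0,0]' | grep contact
```

```text
time_s: 11.68
position: [0.4555, 0.3644, 0.0309]
contact_force: [-0.6, 0.1, -0.2]
contact_force: [0.0, 0.1, 0.1]
contact_force: [-0.4, -0.5, 0.0]
```

```bash
python3 -m inch '[0,0,0,0,0,0.002,0, 0,0,0,0,0,0.002,0, 0,0,0,0,0,0,0]' | grep -E 'time|pos|contact'
python3 -m inch '[0,0,0,0,0,0,0]' | grep contact
python3 -m inch '[0,0,0,0,0,0,0]' | grep contact
```

```text
time_s: 12.1
position: [0.4555, 0.3644, 0.0288]
contact_force: [-0.3, 0.8, -1.2]
contact_force: [0.6, 0.4, 0.3]
contact_force: [0.9, 0.7, -0.8]
```

Run:
```python
from h import *
s=get_state();f=grab_frame("wrist");w=f["color"]; sc=grab_frame("scene")["color"]; t=grab_frame("top")["color"]
r=lambda a,x,y,n:cv2.resize(a[y:y+n,x:x+n],(390,390),interpolation=cv2.INTER_CUBIC)
w=np.clip(w.astype(float)*2,0,255).astype(np.uint8);sc2=np.clip(sc.astype(float)*1.8,0,255).astype(np.uint8)
cv2.imwrite("pics/w5.png",np.hstack([r(w,205,180,100),r(sc2,196,230,40)])[:,:,::-1])
Tt=np.eye(4);Tt[:3,:3]=s['tcp_rot'];Tt[:3,3]=s['position'];f["T"]=Tt@f["T_tool_cam"]
print((proj(f,circ([.455,.364,.049],.023))[::10]).round(1), proj(f,[.455,.364,.049]),s['position'])
```

```text
[[258.8 223.7]
 [233.6 233.8]
 [245.7 255.6]
 [269.5 244.3]] [[251.44042044 239.73591219]] [0.45565772 0.36454754 0.02914789]
```

View pics/w5.png

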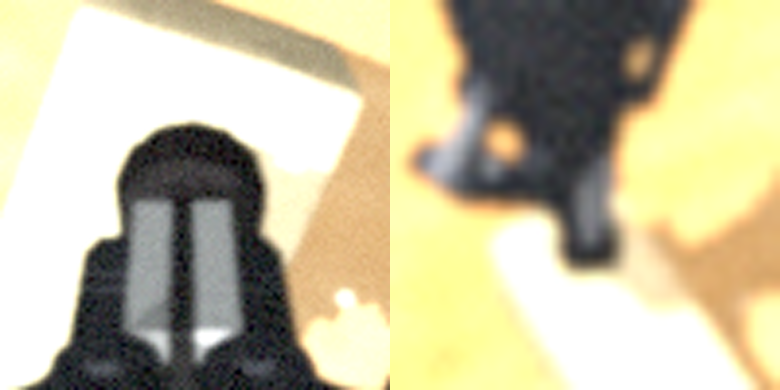

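The disc's upper rim is now at row 222 and its centre near 240. The tips are still at 231. If the pad's front edge is 11 mm ahead of the tool axis, contact should come at about TCP z 0.012–0.018. I continue.

```bash
python3 -m inch '[0,0,0,0,0,0.002,0, 0,0,0,0,0,0.002,0, 0,0,0,0,0,0.002,0, 0,0,0,0,0,0,0]' | grep -E 'time|pos|contact'
python3 -m inch '[0,0,0,0,0,0,0]' | grep contact
python3 -m inch '[0,0,0,0,0,0,0]' | grep contact
```

```text
time_s: 12.75
position: [0.4554, 0.3644, 0.0258]
contact_force: [-0.0, -0.4, -0.6]
contact_force: [-0.3, -0.1, -0.3]
contact_force: [-1.1, -0.5, 0.3]
```

```bash
python3 -m inch '[0,0,0,0,0,0.002,0, 0,0,0,0,0,0.002,0, 0,0,0,0,0,0,0]' | grep -E 'time|pos|contact'
python3 -m inch '[0,0,0,0,0,0,0]' | grep contact
python3 -m inch '[0,0,0,0,0,0,0]' | grep contact
```

```text
time_s: 13.17
position: [0.4555, 0.3644, 0.0239]
contact_force: [0.2, -0.8, -0.2]
contact_force: [0.0, 0.5, -0.9]
contact_force: [-0.5, -0.4, -0.7]
```

```bash
python3 -m inch '[0,0,0,0,0,0.002,0, 0,0,0,0,0,0.002,0, 0,0,0,0,0,0,0]' | grep -E 'time|pos|contact'
python3 -m inch '[0,0,0,0,0,0,0]' | grep contact
python3 -m inch '[0,0,0,0,0,0,0]' | grep contact
```

```text
time_s: 13.58
position: [0.4555, 0.3644, 0.0219]
contact_force: [-0.4, -0.4, 0.2]
contact_force: [0.6, -0.1, 0.2]
contact_force: [0.4, 0.3, 0.3]
```

```bash
python3 -m inch '[0,0,0,0,0,0.002,0, 0,0,0,0,0,0.002,0, 0,0,0,0,0,0,0]' | grep -E 'time|pos|contact'
python3 -m inch '[0,0,0,0,0,0,0]' | grep contact
python3 -m inch '[0,0,0,0,0,0,0]' | grep contact
```

```text
time_s: 14.0
position: [0.4558, 0.3646, 0.0202]
contact_force: [-0.0, 0.1, 0.9]
contact_force: [0.5, -0.5, 0.0]
contact_force: [0.2, 0.4, 0.7]
```

```bash
python3 -m inch '[0,0,0,0,0,0.002,0, 0,0,0,0,0,0.002,0, 0,0,0,0,0,0,0]' | grep -E 'time|pos|contact'
python3 -m inch '[0,0,0,0,0,0,0]' | grep contact
python3 -m inch '[0,0,0,0,0,0,0]' | grep contact
```

```text
time_s: 14.42
position: [0.4558, 0.3646, 0.0184]
contact_force: [-0.9, -0.1, 2.7]
contact_force: [-0.8, -0.5, 2.7]
contact_force: [-0.5, -0.6, 3.0]
```

```bash
python3 -m inch '[0,0,0,0,0,0.002,0, 0,0,0,0,0,0,0, 0,0,0,0,0,0,0]' | grep -E 'time|pos|contact'
python3 -m inch '[0,0,0,0,0,0,0]' | grep contact
python3 -m inch '[0,0,0,0,0,0,0]' | grep contact
```

```text
time_s: 14.83
position: [0.4558, 0.3646, 0.0175]
contact_force: [-0.9, -0.8, 3.8]
contact_force: [0.1, -0.1, 4.4]
contact_force: [0.0, -0.6, 3.0]
```

Contact comes at about TCP z 0.0206, now with about 3.5 N. So the tips are really about 28 mm behind the TCP. I rest 0.8 s, retract, then travel in an arc clear of the tools.

```bash
for i in 1 2; do python3 -m inch '[0,0,0,0,0,0,0, 0,0,0,0,0,0,0, 0,0,0,0,0,0,0, 0,0,0,0,0,0,0, 0,0,0,0,0,0,0]' | grep contact; done
python3 -m inch '[0,0,0,0,0,-0.02,0, 0,0,0,0,0,-0.06,0, 0,0,0,0,0,-0.07,0, 0,0,0,0,0,-0.07,0, 0,0,0,0,0,-0.06,0]' | grep -E 'time|pos|contact'
python3 -m inch '[0,0,0,-0.033,0.068,0,0, 0,0,0,-0.033,0.068,0,0, 0,0,0,-0.033,0.068,0,0, 0,0,0,-0.033,0.068,0,0, 0,0,0,-0.033,0.068,0,0]' | grep -E 'pos|contact'
python3 -m inch '[0,0,0,-0.033,0.068,0,0, 0,0,0,-0.033,0.068,0,0, 0,0,0,-0.033,0.068,0,0, 0,0,0,-0.033,0.068,0,0, 0,0,0,-0.033,0.068,0,0]' | grep -E 'pos|contact'
python3 -m inch '[0,0,0,-0.033,0.068,0,0, 0,0,0,0,0,0,0, 0,0,0,0,0,0,0]' | grep -E 'time|pos|contact'
python3 go.py .612 -.1177 .16
python3 - <<'E'
from h import *
T=grab_frame("top")
for n,u,v,z in(("bottle",593,232,.07),("cap",600,224,.14),("tub",453,257,.042)): print(n,ray(T,u*.64,v*.64,z).round(3))
b,a=blob(T,206,223.5); print('long foot now',b,ray(T,*b,.043).round(4))
E
```

```text
contact_force: [-0.1, 0.2, 4.1]
contact_force: [0.5, -0.2, 4.8]
time_s: 16.25
position: [0.4552, 0.3643, 0.1589]
contact_force: [0.2, 0.5, 0.0]
position: [0.4432, 0.1742, 0.1566]
contact_force: [0.6, 0.1, 0.5]
position: [0.432, -0.0142, 0.1568]
contact_force: [0.5, -0.1, -0.5]
time_s: 17.33
position: [0.4302, -0.052, 0.1567]
contact_force: [0.7, 0.6, 0.0]
shift (units) [ 0.2868  0.2592 -0.0075] mm [181.8 -65.7   3.3] F [0.68 0.6  0.05] 17.3333
bottle [ 0.729 -0.298  0.07 ]
cap [ 0.726 -0.291  0.14 ]
tub [0.679 0.042 0.042]
long foot now [206.  223.5] [0.456  0.3626 0.043 ]
```

Long block unmoved. On to the short block.

```bash
python3 -m inch '[0,0,0,0.0574,0.0518,0,0, 0,0,0,0.0574,0.0518,0,0, 0,0,0,0.0574,0.0518,0,0, 0,0,0,0.0574,0.0518,0,0, 0,0,0,0.0574,0.0518,0,0]' >/dev/null
python3 -m inch '[0,0,0,0,0,0,0, 0,0,0,0,0,0.06,0, 0,0,0,0,0,0.06,0, 0,0,0,0,0,0.06,0, 0,0,0,0,0,0,0]' | grep -E 'time|pos|contact'
python3 -m inch '[0,0,0,0,0,0,0]' | grep -E 'time|pos|contact'
python3 go.py .612 -.1177 .0086
python3 - <<'E'
from h import *
s=get_state();f=grab_frame("wrist");w=np.clip(f["color"]*1.6,0,255).astype(np.uint8)[:,:,::-1]
Tt=np.eye(4);Tt[:3,:3]=s['tcp_rot'];Tt[:3,3]=s['position'];f["T"]=Tt@f["T_tool_cam"]
k=4;o=np.array([190,130]);c=cv2.resize(w[130:270,190:310],None,fx=k,fy=k,interpolation=cv2.INTER_CUBIC)
for P,d in(([.612,-.1177,.037],.023),([.612,-.1177,.023],.026)): cv2.polylines(c,[((proj(f,circ(P,d))-o+.5)*k).astype(np.int32)],True,(0,255,0))
cv2.imwrite("pics/w6.png",c)
E
```

```text
time_s: 18.22
position: [0.608, -0.1113, 0.0587]
contact_force: [-0.9, 0.5, -1.1]
time_s: 18.3
position: [0.6114, -0.1127, 0.0648]
contact_force: [0.5, -0.7, 0.4]
shift (units) [-0.0022  0.0102  0.1124] mm [  0.6  -5.  -56.2] F [ 0.46 -0.67  0.41] 18.3
```

View pics/w6.png

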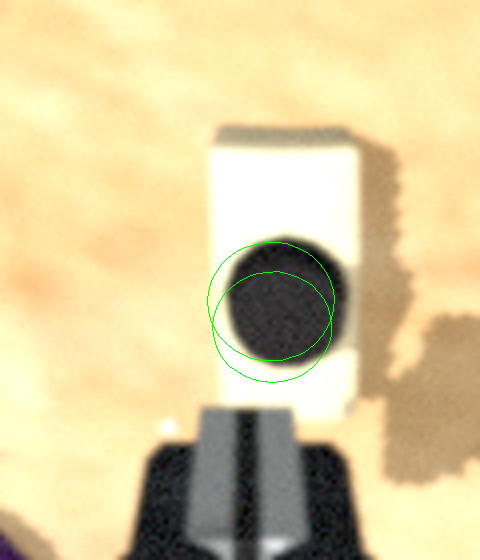

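The foot's disc is about 3 px right and 4 px above the prediction in native pixels, but the arm was still settling. I settle and re-measure numerically.

```bash
python3 -m inch '[0,0,0,0,0,0,0, 0,0,0,0,0,0,0, 0,0,0,0,0,0,0, 0,0,0,0,0,0,0, 0,0,0,0,0,0,0]' | grep -E 'time|pos|contact'
python3 - <<'E'
from h import *
s=get_state();f=grab_frame("wrist");Tt=np.eye(4);Tt[:3,:3]=s['tcp_rot'];Tt[:3,3]=s['position'];f["T"]=Tt@f["T_tool_cam"]
print(s['position'])
g=f["color"].max(2);m=(g[150:229,200:300]<70).astype(np.uint8)
n,l,st,c=cv2.connectedComponentsWithStats(m); k=1+np.argmax(st[1:,4]); obs=c[k]+[200,150]
print(st[k],obs)
def model(P):
    h=cv2.convexHull(np.vstack([proj(f,circ(P,.023)),proj(f,circ(P,.026,-.014))]).astype(np.float32))
    M=cv2.moments(h); return np.array([M['m10'],M['m01']])/M['m00'],cv2.boundingRect(h)
from scipy.optimize import fsolve
print(model([.612,-.1177,.037]))
q=fsolve(lambda a:model([a[0],a[1],.037])[0]-obs,[.612,-.1177],epsfcn=1e-6);print('foot',q,model([*q,.037]))
print('units',(np.array(s['tcp_rot']).T@np.array([*(q-s['position'][:2]),0])/.5).round(4))
E
```

```text
time_s: 18.77
position: [0.6138, -0.1153, 0.0684]
contact_force: [-0.5, 0.3, 0.3]
[ 0.61376205 -0.11533814  0.06835679]
[ 42  40  30  31 702] [256.32621083 205.08119658]
(array([252.93409609, 207.51399014]), (237, 190, 32, 35))
foot [ 0.61499535 -0.11944062] (array([256.32621049, 205.08119623]), (240, 188, 32, 35))
units [-0.0009  0.0085  0.    ]
```

```bash
python3 -m inch '[0,0,0,-0.002,0.007,0.03,0, 0,0,0,0,0,0.03,0, 0,0,0,0,0,0.03,0, 0,0,0,0,0,0.016,0, 0,0,0,0,0,0,0]' >/dev/null
for i in 1 2; do python3 -m inch '[0,0,0,0,0,0,0, 0,0,0,0,0,0,0, 0,0,0,0,0,0,0]' | grep -E 'time|pos|contact'; done
```

```text
time_s: 19.48
position: [0.6147, -0.1191, 0.0157]
contact_force: [0.3, -0.4, 0.5]
time_s: 19.73
position: [0.614, -0.1188, 0.0148]
contact_force: [-0.6, -0.3, -0.3]
```

```bash
python3 -m inch '[0,0,0,0,0,0.004,0, 0,0,0,0,0,0.004,0, 0,0,0,0,0,0,0, 0,0,0,0,0,0,0]' | grep -E 'time|pos|contact'
python3 -m inch '[0,0,0,0,0,0,0]' | grep contact
python3 -m inch '[0,0,0,0,0,0,0]' | grep contact
```

```text
time_s: 20.07
position: [0.6135, -0.1187, 0.0099]
contact_force: [0.8, 0.6, -0.7]
contact_force: [0.2, 0.5, 0.3]
contact_force: [-0.5, -0.5, 0.1]
```

```bash
python3 -m inch '[0,0,0,0,0,0.002,0, 0,0,0,0,0,0.002,0, 0,0,0,0,0,0,0]' | grep -E 'time|pos|contact'
python3 -m inch '[0,0,0,0,0,0,0]' | grep contact
python3 -m inch '[0,0,0,0,0,0,0]' | grep contact
```

```text
time_s: 20.48
position: [0.6139, -0.1189, 0.0084]
contact_force: [-1.1, -0.4, 1.3]
contact_force: [0.2, -0.1, 2.2]
contact_force: [-0.0, -0.9, 1.7]
```

Contact is made; I press 1.5 mm more, rest about a second, then raise.

```bash
python3 -m inch '[0,0,0,0,0,0.003,0, 0,0,0,0,0,0,0, 0,0,0,0,0,0,0]' | grep -E 'time|pos|contact'
for i in 1 2 3; do python3 -m inch '[0,0,0,0,0,0,0, 0,0,0,0,0,0,0, 0,0,0,0,0,0,0, 0,0,0,0,0,0,0, 0,0,0,0,0,0,0]' | grep contact; done
python3 -m inch '[0,0,0,0,0,-0.02,0, 0,0,0,0,0,-0.06,0, 0,0,0,0,0,-0.07,0, 0,0,0,0,0,-0.07,0, 0,0,0,0,0,-0.07,0]' | grep -E 'time|pos'
python3 -m inch '[0,0,0,0,0,-0.06,0, 0,0,0,0,0,0,0, 0,0,0,0,0,0,0, 0,0,0,0,0,0,0, 0,0,0,0,0,0,0]' | grep -E 'time|pos|contact'
python3 - <<'E'
from h import *
f=grab_frame("wrist")["color"];t=grab_frame("top");cv2.imwrite("pics/end.png",np.hstack([f,cv2.resize(t["color"][130:280,100:400],(288*2,288))[:, :0] if 0 else f[:,:0]])[:,:,::-1])
sc=grab_frame("scene")
for n,f,u,v,h in(("L",t,206,223.5,.043),("Lsc",sc,215.9,254.3,.043),("Ssc",sc,308.4,179.2,.031)):
    b,a=blob(f,u,v); print(n,b.round(1),a,ray(f,*b,h).round(4))
E
```

```text
time_s: 20.9
position: [0.614, -0.1189, 0.0071]
contact_force: [-0.0, -0.4, 3.5]
contact_force: [-0.3, -0.3, 3.0]
contact_force: [1.1, -0.2, 2.9]
contact_force: [1.5, -0.3, 3.2]
time_s: 22.57
position: [0.6121, -0.1182, 0.1522]
time_s: 22.98
position: [0.6123, -0.1183, 0.1791]
contact_force: [1.0, 0.5, 0.1]
L [206.  223.7] 24 [0.4552 0.3627 0.043 ]
Lsc [215.9 254.3] 21 [0.4538 0.3653 0.043 ]
Ssc [308.4 179.1] 11 [ 0.6117 -0.1169  0.031 ]
```

View pics/end.png

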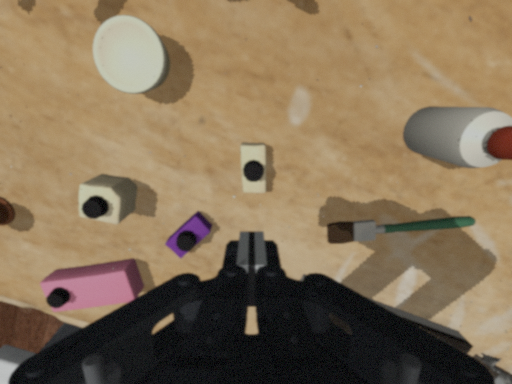

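The hand is raised, the short block stands unmoved with its foot at (254,170), and the tall block at (105,200) is untouched. Handing in.

```bash
python3 -c "
from plant import *
print(job_done())"
```

```text
the job is handed in; nothing more can be done
None
```

I touched the long block's foot and then the short block's (about 3–4.5 N, resting about a second or more on each), measured neither block as shifted, kept clear of the tall block, and handed in at about 23 s with the hand more than 5 cm above the blocks.

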